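# True up a tilting gluing jig with a try square and hold it

## Task

The wing nuts of the plywood gluing jig are slack, so its springs have leaned the leaf in over the base board. Pick up the try square that stands on the bench, set it stock down on the board with the blade upright, square across the middle of the leaf, and press it gently into the corner until it has brought the leaf up square and sits flush on both board and leaf. Finish while still gripping it and pressing it into that corner, so that the nuts can be tightened, and leave the other things on the bench alone.

Things in the scene. Friction and masses are not known exactly. Their poses are not given: they have to be found in the camera images.
- try_square: Try square, 0.22 kg: wooden stock 115x22x17 mm, steel blade 2 mm thick; starts standing on its stock, blade up, 182.5 mm tall. x up along the blade, y from the blade end (heel, -57.5 mm) to the free end (toe, +57.5), z across. Stock: x -91 to -69, z 0.3 to 17.3 mm; blade: x -69 to +91, y -57.5 to -29.5. Origin 91.25 mm above its foot, 8.8 mm beside its middle plane.
- square_heel (a point): Outer corner of the try square: lower edge of the stock at the blade end, in the middle of its 17 mm thickness (axes as the square's). The blade's outer edge rises straight above it, flush with the end of the stock.
- square_toe (a point): Lower edge of the stock at its free end, 115 mm from the heel. Grip the stock across its 17 mm, 15 to 30 mm from this end, where the gripper's body clears the blade.
- square_tip (a point): Top outer corner of the blade, 182.5 mm straight above the heel. The big fixed stack of plywood cells stands close behind the square and bulges forward between it and the jig: draw the square back towards the robot before carrying it across.
- base_board: Base board of the gluing jig: plywood 140 (x) x 220 (y) x 18 mm on two 12 mm battens, fixed to the bench. Origin in the centre of its underside, 12 mm above the bench; its top is at z = +18 mm here, 30 mm above the bench. x runs along the hinge. The leaf stands across its -y side; when square its face is the plane y = -60 mm, and 170 mm of board (y -60 to +110) lie free in front of it.
- leaf: Tilting leaf: plywood 140 mm wide (x), 18 mm thick, reaching 206 mm above the board, two 16 mm clamping notches in its top edge 40 to 56 mm either side of the middle. Origin mid-width on its pivot axis (x), 9 mm below the top of the board at board y = -60 mm. Its working face is its plane y = 0 and looks to +y over the board; z runs up the face. Square: its z parallel to the board's z.
- leaf_face (a point): Middle of the leaf's working face, 110 mm up from the pivot; axes as the leaf's. At the start the leaf leans in over the board (top towards +y) by 0.18 to 0.28 rad. Two light springs press it that way: it takes about 2.5 N at the blade's tip to bring it square, it pushes back with 1.5 to 2.5 N there, and it leans in again if let go. It can be pushed 0.15 rad past square.
- glue_bottle: Bystander: white glue bottle with red nozzle, 58 x 59 x 176 mm, behind the jig. Origin under its centre.
- pencil_red: Bystander: pencil, 164 mm long, lying on the bench between the square and the jig. Origin under its centre.
- sanding_block: Bystander: brown sanding block 61 x 100 x 31 mm, left of the square. Origin under its centre.
- cell_small_4: Bystander: small closed plywood cell 71 x 80 x 67 mm, left of the square. Origin under its centre.
- ply_panel_1: Bystander: cut plywood facet 62 x 59 x 9 mm lying left of the square. Origin under its centre.

How it is judged:
By the outcome, as a careful person would: the job done as asked, in the order asked, and still so for the second after the job is handed in, while the arm keeps its last pose, push and grip.
It also fails if it takes over 45 s, if anything falls off the work surface, if the arm or the gripper's body presses on something with over 40 N, if the wrist force passes 120 N, or if a joint passes its speed limit or range.

## Robot

A 6-joint arm with a two-finger parallel gripper is mounted at the origin on a cart in front of the work surface, level with it; the furniture and walls round the work are solid. World frame = base frame: x ahead of the robot, y to its left, z up, the work surface at z = 0. Lengths are in m, angles in rad, forces in N, time in s.
With the tool pointing down it reaches from about 0.35 to 0.925 m from the base axis. Payload 6.4 kg.
Tool frame: the origin (TCP) lies at the very end of the fingers, on their centre line; the grasp point (between the pads) lies 19 mm behind it; z points along the fingers, y is the line along which they close (so a half turn about z gives the same grasp; the last joint's range is limited). The gripper opens to 85 mm and grips with 20 to 120 N. Pads are 22 mm wide; open, the fingers measure 114 mm over their backs; the gripper's body (76 mm by 85 mm) begins 54 mm behind the grasp point. The pads swing forward as they close: fully open they stand 13 mm farther back than shut.
Start: joints at [1.165, 0.245, 1.558, -0, 1.339, -0.174], TCP at [0.149, 0.633, 0.231] pointing down, gripper open.
Joint ranges: [-3.13, 3.13], [-1.02, 2.26], [0.13, 2.54], [-0.95, 4.09], [0.21, 2.88], [-2.74, 2.74]. Speed limits (rad/s): [2.57, 2.57, 3.14, 3.14, 3.14, 3.14].

## Interface

Orientations are given as [roll, pitch, yaw] about the fixed x, y, z axes, in that order (R = Rz(yaw) Ry(pitch) Rx(roll)).
In Python, from rig import ctrl gives the robot as it stands. The module is installed in compiled form; this text tells all that it offers.
- The arm moves only by the tool apply_moves, never from a script. Its argument "increments" is a list of rows, each an object of numbers: "dx", "dy", "dz": the shift along the tool's x, y, z in cm; "rx", "ry", "rz": the turn, a rotation vector about the tool's x, y, z in rad. In form: [{"dx": .., "dy": .., "dz": .., "rx": .., "ry": .., "rz": ..}, ...]. A call has 1 to 8 rows; each row is the pose to reach, as a shift and turn from the pose commanded when the call began, along the tool's axes at that moment; what a row does not reach only later rows make up. A row lasts 1/10 s, in which the tool goes at most 50 mm and 8.59 degrees, less where a joint would pass 70% of its speed; a pose out of reach is approached as far as the arm can. A call with a gripper value outside its range is refused whole. "jaw" is the finger opening in cm, from 0 to 8.54, set as the call begins (left out, the last holds). The fingers move at their own pace and stop on an object; "force" is the grip in N (left out, the last holds). Time passes only in rows, so rows that repeat a pose let the fingers close. It gives the time, the measured TCP pose, the force, the opening and the grip force at its end, in the units of the state.
- ctrl.read_state(): the state, without advancing time (a new reading comes with each control period).
- ctrl.get_image(name): name is "scene" or "top" or "wrist"; returns a dict with "image" (480x640x3 uint8, red, green, blue), "fx", "fy", "cx", "cy" (pixels), "pose" (4x4, takes a point from camera to world coordinates). Camera axes: x right, y down, z forward; pixel columns grow to the right and rows downward; lengths in m; the calibration is good to about 2 mm. A picture is of the moment at which its call begins. There is no depth.
- ctrl.finish_job(): hands the job in; it is judged then, once.
Trained networks look in a picture, given as the dict that the camera call returned (one of the last four; its "shot" number tells which), for a name from the list of things; names that differ only in an ending like _2 or _b are one class to them, and where a whole thing is asked for, a point or a joint stands for the part that bears it (a point fixed in the world has none). Each returns a list of dicts, best first, with "confidence" (0 to 1); they miss things now and then, are a little off and sometimes report something else, mostly with a low value. They report only what shows in the picture. A call takes as long as a camera call.
- ctrl.masks_of(picture, name): "pixels" (480x640 bool, what is visible of it) and "box" ([left, top, right, bottom] in pixels, round what is visible of it).
- ctrl.mark_of(picture, name): "centre" ([column, row] in pixels: a listed point, or the origin of a listed thing).
The state is a dict: "clock": time; "qpos": joint angles; "qd": joint speeds; "effort": joint torques, N m; "eef_pos": TCP position; "tool_rot": TCP orientation; "contact_force": force on the tool from outside, world axes, zero at the start; "moment": the same for the moment, N m; "opening": finger opening in m; "gripper_force": force on a finger pad.
Only numpy, scipy, OpenCV 4.12 (cv2) and the standard library are available. Lean on these libraries where they do the work, as an engineer would, in place of code of your own. Each camera call takes 0.05 s, during which the arm holds its last target. There are 200 camera calls.

## Working session

There is one attempt and no reset: what is moved stays moved. The work goes in short steps, Python scripts to look and compute and a tool call to move; the robot and the scene stay as the last step left them, time stands still between calls to the robot, and variables do not carry over. Pictures are saved under pics/ and viewed, at most 10 in all, crops included, and the job is handed in when it is done.

Besides the shell and the picture viewer there is one more tool, called after ">>>" by a JSON object that holds its "api" and its "payload". apply_moves: Moves the arm, as the interface text tells. Its arguments: {"type":"object","properties":{"increments":{"type":"array","items":{"type":"object","properties":{"dx":{"type":"number"},"dy":{"type":"number"},"dz":{"type":"number"},"rx":{"type":"number"},"ry":{"type":"number"},"rz":{"type":"number"}}}},"jaw":{"type":"number"},"force":{"type":"number"}},"required":["increments"]}

```bash
mkdir -p pics; cat > h.py <<'E'
import numpy as np, cv2
from rig import ctrl
def px(p,P):
    c=np.linalg.inv(p["pose"])@np.r_[P,1]
    return np.array([p["fx"]*c[0]/c[2]+p["cx"],p["fy"]*c[1]/c[2]+p["cy"]])
def ray(p,uv):
    d=np.array([(uv[0]-p["cx"])/p["fx"],(uv[1]-p["cy"])/p["fy"],1]); d=p["pose"][:3,:3]@d
    return np.array(p["pose"])[:3,3],d/np.linalg.norm(d)
def onz(p,uv,z):
    o,d=ray(p,uv); return o+d*(z-o[2])/d[2]
def tri(obs):
    A=np.zeros((3,3));b=np.zeros(3)
    for p,uv in obs:
        o,d=ray(p,uv);M=np.eye(3)-np.outer(d,d);A+=M;b+=M@o
    x=np.linalg.solve(A,b)
    return x,[np.linalg.norm(px(p,x)-uv) for p,uv in obs]
def save(p,n,s=1): cv2.imwrite("pics/"+n,p["image"][:,:,::-1])
E
python3 - <<'E'
from h import *
np.set_printoptions(precision=4,suppress=True)
ps={n:ctrl.get_image(n) for n in("scene","top")}
for n,p in ps.items(): save(p,n+"0.png"); print(n,p["pose"][:3,3],p["pose"][:3,2])
for t in "try_square square_heel square_toe square_tip base_board leaf leaf_face glue_bottle pencil_red sanding_block".split():
    o=[]
    for n,p in ps.items():
        m=ctrl.mark_of(p,t)
        print(t,n,[(np.round(k["centre"],1),round(k["confidence"],2)) for k in m[:2]])
        if m:o.append((p,np.array(m[0]["centre"])))
    if len(o)==2: print("   ",*tri(o))
E
```

```text
scene [-0.2006 -0.6337  0.5919] [ 0.6986  0.577  -0.4231]
top [0.3441 0.0312 1.2736] [ 0.1941  0.0016 -0.981 ]
try_square scene [(array([238.3, 261.7]), 0.79)]
try_square top [(array([268.2, 283.5]), 0.97)]
    [0.4585 0.159  0.0802] [np.float64(0.7468960014365681), np.float64(0.7277175246058628)]
square_heel scene [(array([261.7, 302.4]), 0.83)]
square_heel top [(array([298. , 287.9]), 0.58)]
    [ 0.4575  0.0938 -0.0024] [np.float64(0.408412388907684), np.float64(0.37205671256946965)]
square_toe scene [(array([217.7, 288.5]), 0.8)]
square_toe top [(array([249.6, 292.7]), 0.8)]
    [0.4396 0.2146 0.0011] [np.float64(2.555754384095069), np.float64(2.4451573352487004)]
square_tip scene [(array([254.8, 225.8]), 0.71)]
square_tip top [(array([290.9, 277.5]), 0.88)]
    [0.4631 0.1002 0.1807] [np.float64(0.2624863761401973), np.float64(0.2609986198966144)]
base_board scene [(array([436.4, 342.2]), 0.93)]
base_board top [(array([453.6, 255.2]), 0.81)]
    [ 0.545  -0.2902  0.0055] [np.float64(0.4345836288921067), np.float64(0.3377872373282188)]
leaf scene [(array([455.1, 323.2]), 0.7)]
le
[... 358 characters left out ...]
bottle scene [(array([225.3, 264.8]), 0.53)]
glue_bottle top [(array([434.9, 184.1]), 0.56), (array([249.1, 296.1]), 0.44)]
    [ 0.4606 -0.0894  0.2609] [np.float64(112.79568471945718), np.float64(104.57365564223556)]
pencil_red scene [(array([305.9, 327.8]), 0.76)]
pencil_red top [(array([358.1, 296.8]), 0.8), (array([212.3, 252.9]), 0.49)]
    [ 0.4381 -0.0536  0.0008] [np.float64(0.37482904153734314), np.float64(0.31367819454615176)]
sanding_block scene [(array([178.5, 277.5]), 0.93), (array([255.5, 226.5]), 0.27)]
sanding_block top [(array([196.1, 301.4]), 0.85), (array([460.5, 234.2]), 0.59)]
    [ 0.4188  0.3429 -0.0025] [np.float64(1.2271505153699598), np.float64(1.2323387400359458)]
```

View pics/scene0.png

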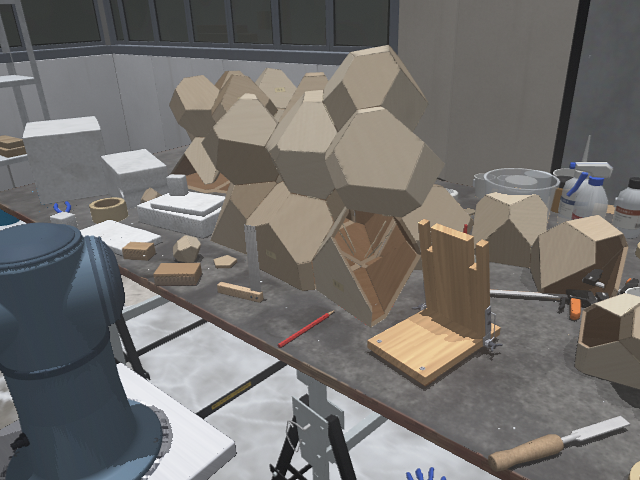

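View pics/top0.png

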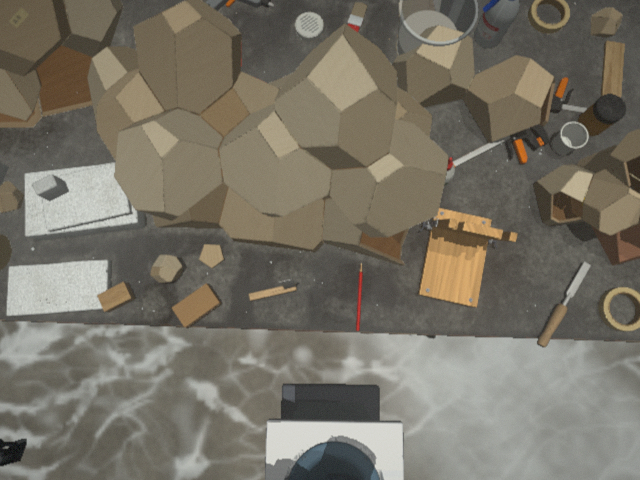

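The scene view shows the square's stock at about (240,291) with its blade at (252,250), and the jig at (440,300). The top view shows the stock at (273,292) and the board at (455,260), with the leaf towards the far side. Next I fit box models to the masks.

```bash
cat > fit.py <<'E'
from h import *
from scipy.optimize import minimize
np.set_printoptions(precision=4,suppress=True)
def box(a,b): return np.array([[x,y,z] for x in(a[0],b[0]) for y in(a[1],b[1]) for z in(a[2],b[2])])/1000
def sil(p,hulls,S=3):
    im=np.zeros((480*S,640*S),np.uint8)
    for H in hulls:
        uv=np.array([px(p,q) for q in H])
        h=cv2.convexHull(((uv+.5)*S*16-8).astype(np.int32).reshape(-1,1,2))
        cv2.fillConvexPoly(im,h,1,shift=4)
    return im
# frames: square horizontal frame: origin heel foot, X=heel->toe, Y=across, Z=up
SQ=[box((0,-8.5,0),(115,8.5,22)),box((0,-1,22),(28,1,182.5))]
def place(B,x,y,yaw):
    c,s=np.cos(yaw),np.sin(yaw); R=np.array([[c,-s,0],[s,c,0],[0,0,1]])
    return [b@R.T+[x,y,0] for b in B]
def jig(v):  # x,y,yaw of board origin; lean; notch depth
    x,y,yaw,t,n=v
    B=[box((-70,-110,12),(70,110,30)),box((-70,-110,0),(-40,110,12)),box((40,-110,0),(70,110,12))][:1]
    n=n*1000
    L=[box((-70,-18,9),(70,0,215-n)),box((-70,-18,9),(-56,0,215)),box((-40,-18,9),(40,0,215)),box((56,-18,9),(70,0,215))]
    c,s=np.cos(t),np.sin(t)
    R=np.array([[1,0,0],[0,c,s],[0,-s,c]])
    L=[l@R.T+[0,-.06,.021] for l in L]
    return place(B+L,x,y,yaw)
def cost(masks,hulls,S=3):
    r=0
    for p,m in masks:
        a=sil(p,hulls,S); b=cv2.resize(m.astype(np.uint8),None,fx=S,fy=S,interpolation=cv2.INTER_NEAREST)
        r+=1-(a&b).sum()/max(1,(a|b).sum())
    return r
def nm(f,x0,d):
    x0=np.array(x0);S=np.vstack([x0]+[x0+np.eye(len(x0))[i]*d[i] for i in range(len(x0))])
    return minimize(f,x0,method="Nelder-Mead",options=dict(initial_simplex=S,xatol=1e-4,fatol=1e-4,maxiter=250))
def mask(p,*names):
    m=np.zeros((480,640),bool)
    for n in names:
        r=ctrl.masks_of(p,n)
        if r: m|=r[0]["pixels"]; print(n,r[0]["box"],round(r[0]["confidence"],2),r[0]["pixels"].sum())
    return m
E
python3 - <<'E'
from fit import *
T,S=ctrl.get_image("top"),ctrl.get_image("scene")
mq=[(p,mask(p,"try_square")) for p in(T,S)]
mj=[(p,mask(p,"base_board","leaf")) for p in(T,S)]
for ms in (mq,mq[:1],mq[1:]):
    r=nm(lambda v:cost(ms,place(SQ,*v)),[.457,.094,1.72],[.01,.01,.1]); print("sq",r.x,r.fun)
for ms in (mj,mj[:1],mj[1:]):
    r=nm(lambda v:cost(ms,jig(v)),[.545,-.29,1.32+.0,.23,.025],[.01,.01,.1,.05,.01]); print("jig",r.x,r.fun)
    r=nm(lambda v:cost(ms,jig(v)),r.x,[.005,.005,.05,.05,.01]); print("jig",r.x,r.fun)
E
```

```text
try_square [252.3, 279.8, 296.0, 301.2] 0.76 421
base_board [417.8, 206.8, 490.5, 306.8] 0.86 4541
leaf [421.9, 219.8, 519.8, 247.1] 0.63 1063
base_board [366.2, 306.2, 498.2, 385.4] 0.73 4997
leaf [412.8, 218.4, 499.1, 352.7] 0.74 6573
sq [0.4586 0.0966 1.7982] 1.1077730090605629
sq [0.4586 0.0966 1.7982] 0.10777300906056275
sq [0.457 0.094 1.72 ] 1.0
jig [ 0.5393 -0.288   1.3628  0.2169  0.0348] 0.09035643077088984
jig [ 0.5387 -0.2879  1.3627  0.2141  0.0379] 0.08933688021518316
jig [ 0.5388 -0.2879  1.3536  0.2121  0.0347] 0.05153630749165672
jig [ 0.5388 -0.2879  1.3536  0.2121  0.0422] 0.05146353627191469
jig [ 0.5407 -0.2875  1.3718  0.2194  0.0246] 0.03527907967618238
jig [ 0.5407 -0.2875  1.3717  0.2195  0.0101] 0.03450854903148848
```

```bash
cat >> h.py <<'E'
from scipy.spatial.transform import Rotation as Ro
def inc(pos,rot,s=None,cmd=None):
    s=s or ctrl.read_state()
    p0,R0=cmd if cmd else (np.array(s["eef_pos"]),Ro.from_euler("xyz",s["tool_rot"]))
    return R0.inv().apply(np.array(pos)-p0)*100,(R0.inv()*rot).as_rotvec()
def down(yawx): # tool pointing down, tool x at heading yawx
    c,s=np.cos(yawx),np.sin(yawx)
    return Ro.from_matrix(np.array([[c,s,0],[s,-c,0],[0,0,-1]]).T if 0 else np.column_stack([[c,s,0],[s,-c,0],[0,0,-1]]))
E
python3 - <<'E'
from h import *
np.set_printoptions(precision=4,suppress=True)
s=ctrl.read_state();print({k:np.round(v,3) for k,v in s.items()})
print(Ro.from_euler("xyz",s["tool_rot"]).as_matrix())
for y in (1.798,1.798-np.pi): print(inc([.4377,.1872,.14],down(y)))
E
```

```text
{'clock': np.float64(1.5), 'qpos': array([ 1.165,  0.245,  1.558, -0.   ,  1.339, -0.174]), 'qd': array([ 0.001, -0.003,  0.001,  0.001, -0.   , -0.   ]), 'effort': array([  0.002, -42.95 , -32.643,  -0.   ,   0.   ,   0.   ]), 'eef_pos': array([0.149, 0.633, 0.231]), 'tool_rot': array([-3.142,  0.   ,  2.91 ]), 'contact_force': array([-0.298,  0.169, -0.307]), 'moment': array([-0.015,  0.054,  0.003]), 'gripper_force': np.float64(0.0), 'opening': np.float64(0.085)}
[[-0.9733  0.2297  0.    ]
 [ 0.2297  0.9733 -0.    ]
 [-0.     -0.     -1.    ]]
(array([-38.2995, -36.7264,   9.1302]), array([0.    , 0.    , 1.1118]))
(array([-38.2995, -36.7264,   9.1302]), array([-0.    ,  0.    , -2.0298]))
```

>>> {"api": "apply_moves", "payload": {"increments": [{"dx": -5, "dy": -4.8, "dz": 0.5, "rz": 0.14}, {"dx": -10, "dy": -9.6, "dz": 1, "rz": 0.28}, {"dx": -14, "dy": -13.4, "dz": 2, "rz": 0.42}, {"dx": -18, "dy": -17.3, "dz": 3, "rz": 0.56}, {"dx": -22, "dy": -21.1, "dz": 4, "rz": 0.7}, {"dx": -26, "dy": -25, "dz": 5, "rz": 0.83}, {"dx": -30, "dy": -28.8, "dz": 6, "rz": 0.96}, {"dx": -34, "dy": -32.6, "dz": 7.5, "rz": 1.06}]}}

```text
$.increments[0]: bad value
```

```bash
python3 - <<'E'
from fit import *
s=ctrl.read_state();print(s["clock"],s["eef_pos"],s["tool_rot"],s["qpos"])
W=ctrl.get_image("wrist");save(W,"w1.png")
m=mask(W,"try_square")
for t in("square_heel","square_toe","square_tip","try_square"):
    print(t,[(k["centre"],k["confidence"],onz(W,k["centre"],.1825 if "tip" in t else 0)) for k in ctrl.mark_of(W,t)[:1]])
v=[.4586,.0966,1.7982];print("cost",cost([(W,m)],place(SQ,*v)))
r=nm(lambda v:cost([(W,m)],place(SQ,*v)),v,[.008,.008,.08]);print(r.x,r.fun)
print(inc([.4377,.1872,.06],down(1.798)))
E
```

```text
1.5 [0.1493 0.6326 0.2313] [-3.1416  0.      2.9098] [ 1.1649  0.2451  1.5578 -0.      1.3387 -0.1741]
square_heel []
square_toe []
square_tip []
try_square []
cost 1.0
[0.4586 0.0966 1.7982] 1.0
(array([-38.2981, -36.7254,  17.1303]), array([ 0.    , -0.    ,  1.1118]))
```

View pics/w1.png

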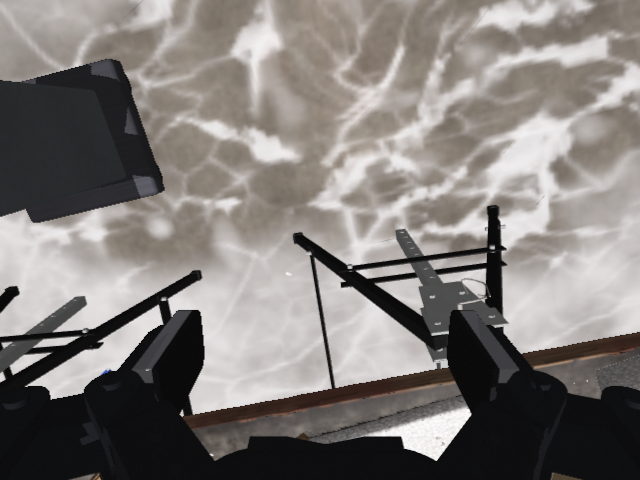

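The move was refused, so the arm is still at the start and the wrist view shows only the floor. I'll retry with all the keys filled in.

>>> {"api": "apply_moves", "payload": {"increments": [{"dx": -3.4, "dy": -3.3, "dz": 0.5, "rx": 0, "ry": 0, "rz": 0.14}, {"dx": -7, "dy": -6.7, "dz": 1, "rx": 0, "ry": 0, "rz": 0.28}, {"dx": -10.4, "dy": -10, "dz": 2, "rx": 0, "ry": 0, "rz": 0.42}, {"dx": -13.8, "dy": -13.4, "dz": 3, "rx": 0, "ry": 0, "rz": 0.56}, {"dx": -17.2, "dy": -16.7, "dz": 4, "rx": 0, "ry": 0, "rz": 0.7}, {"dx": -20.6, "dy": -20, "dz": 5, "rx": 0, "ry": 0, "rz": 0.83}, {"dx": -24, "dy": -23.3, "dz": 5.5, "rx": 0, "ry": 0, "rz": 0.96}, {"dx": -27.4, "dy": -26.5, "dz": 6, "rx": 0, "ry": 0, "rz": 1.06}]}}

```text
clock: 2.6
eef_pos: [0.3557, 0.3101, 0.1712]
tool_rot: [3.141, -0.0, 1.845]
contact_force: [0.6, 0.4, 0.5]
opening: 0.0856
gripper_force: 0.0
```

```bash
cat > w.py <<'E'
from fit import *
import sys
s=ctrl.read_state();print(s["clock"],s["eef_pos"],s["tool_rot"],s["qpos"])
W=ctrl.get_image("wrist");save(W,sys.argv[1])
m=mask(W,"try_square")
for t in("square_heel","square_toe","square_tip"):
    print(t,[(np.array(k["centre"]),k["confidence"],onz(W,k["centre"],.1825 if "tip" in t else 0)) for k in ctrl.mark_of(W,t)[:1]])
v=[.4586,.0966,1.7982];print("cost",cost([(W,m)],place(SQ,*v)))
r=nm(lambda v:cost([(W,m)],place(SQ,*v)),v,[.008,.008,.08]);print(r.x,r.fun)
x,y,a=r.x
print(inc([.4377,.1872,.1],down(1.798)))
E
python3 w.py w2.png
```

```text
2.6 [0.3557 0.3101 0.1712] [ 3.141  -0.0001  1.8454] [ 0.476  -0.1182  2.0542 -0.      1.205   0.2014]
try_square [361.4, 349.9, 394.2, 438.8] 0.57 2158
square_heel []
square_toe [(array([381.2, 349.4]), 0.62, array([0.4333, 0.2082, 0.    ]))]
square_tip []
cost 0.388572985120365
[0.4609 0.0973 1.808 ] 0.3238652482269504
(array([-14.2746,   4.4955,   7.1507]), array([ 0.0003, -0.0005,  0.0518]))
```

View pics/w2.png

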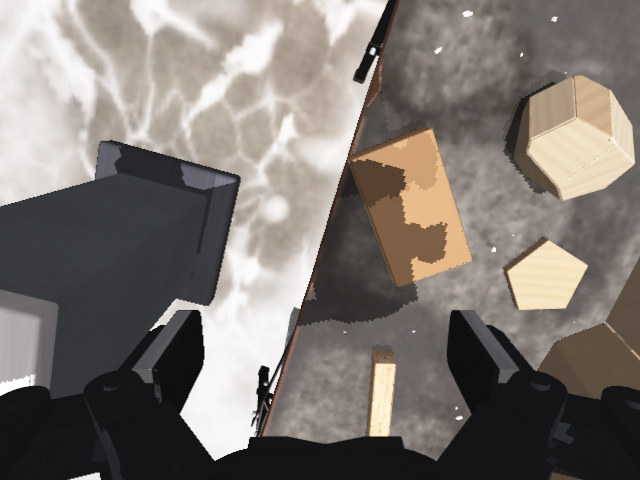

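>>> {"api": "apply_moves", "payload": {"increments": [{"dx": -3.8, "dy": 1.2, "dz": 0, "rx": 0, "ry": 0, "rz": 0.02}, {"dx": -7.6, "dy": 2.4, "dz": 0, "rx": 0, "ry": 0, "rz": 0.03}, {"dx": -11.4, "dy": 3.6, "dz": 0, "rx": 0, "ry": 0, "rz": 0.045}, {"dx": -14.3, "dy": 4.5, "dz": 2, "rx": 0, "ry": 0, "rz": 0.045}, {"dx": -14.3, "dy": 4.5, "dz": 6, "rx": 0, "ry": 0, "rz": 0.045}, {"dx": -14.3, "dy": 4.5, "dz": 10, "rx": 0, "ry": 0, "rz": 0.045}, {"dx": -14.3, "dy": 4.5, "dz": 12, "rx": 0, "ry": 0, "rz": 0.045}, {"dx": -14.3, "dy": 4.5, "dz": 12, "rx": 0, "ry": 0, "rz": 0.045}], "jaw": 6}}

```text
clock: 3.65
eef_pos: [0.4347, 0.1876, 0.0483]
tool_rot: [-3.135, -0.001, 1.808]
contact_force: [0.1, 0.3, 0.2]
opening: 0.0599
gripper_force: 0.0
```

```bash
python3 w.py w3.png
```

```text
3.65 [0.4347 0.1876 0.0483] [-3.1346 -0.0006  1.8078] [ 0.1673  0.0982  2.103   0.0002  0.9474 -0.0698]
try_square [318.0, 230.7, 356.5, 442.4] 0.55 7809
square_heel [(array([335.1, 431.7]), 0.76, array([0.4612, 0.0951, 0.    ]))]
square_toe [(array([335.5, 231.4]), 0.8, array([0.4334, 0.2077, 0.    ]))]
square_tip []
cost 0.22333712506735315
[0.4607 0.097  1.8085] 0.1043431594280676
(array([ 0.001 , -0.134 , -4.6816]), array([0.0037, 0.0002, 0.008 ]))
```

View pics/w3.png

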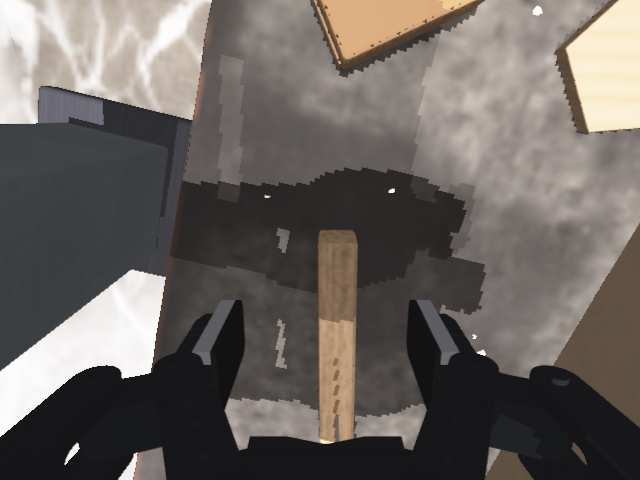

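The wrist view shows the stock between the open fingers, running from its toe end at (337,235) down to (337,440). It is about 4 mm off the jaw centre. I'll go down with that correction and close.

>>> {"api": "apply_moves", "payload": {"increments": [{"dx": 0, "dy": 0.4, "dz": 1.5, "rx": 0, "ry": 0, "rz": 0}, {"dx": 0, "dy": 0.4, "dz": 3.2, "rx": 0, "ry": 0, "rz": 0}, {"dx": 0, "dy": 0.4, "dz": 4.4, "rx": 0, "ry": 0, "rz": 0}, {"dx": 0, "dy": 0.4, "dz": 4.4, "rx": 0, "ry": 0, "rz": 0}, {"dx": 0, "dy": 0.4, "dz": 4.4, "rx": 0, "ry": 0, "rz": 0}]}}

```text
clock: 4.4
eef_pos: [0.442, 0.1877, 0.0079]
tool_rot: [3.141, 0.0, 1.805]
contact_force: [-0.3, -0.2, 0.2]
opening: 0.0603
gripper_force: 0.0
```

>>> {"api": "apply_moves", "payload": {"increments": [{"dx": 0, "dy": 0, "dz": 0, "rx": 0, "ry": 0, "rz": 0}, {"dx": 0, "dy": 0, "dz": 0, "rx": 0, "ry": 0, "rz": 0}, {"dx": 0, "dy": 0, "dz": 0, "rx": 0, "ry": 0, "rz": 0}, {"dx": 0, "dy": 0, "dz": 0, "rx": 0, "ry": 0, "rz": 0}, {"dx": 0, "dy": 0, "dz": 0, "rx": 0, "ry": 0, "rz": 0}, {"dx": 0, "dy": 0, "dz": 0, "rx": 0, "ry": 0, "rz": 0}], "jaw": 0, "force": 90}}

```text
clock: 5.0
eef_pos: [0.4422, 0.1878, 0.0082]
tool_rot: [3.141, -0.0, 1.805]
contact_force: [-1.6, 0.1, 6.2]
opening: 0.0144
gripper_force: 89.1
```

```bash
python3 - <<'E'
from fit import *
s=ctrl.read_state();print(s["clock"],s["eef_pos"],s["tool_rot"],s["opening"],s["gripper_force"],s["contact_force"])
W=ctrl.get_image("wrist");m=mask(W,"try_square")
r=nm(lambda v:cost([(W,m)],place(SQ,*v)),[.4607,.097,1.8085],[.008,.008,.08]);print(r.x,r.fun)
for t in("square_heel","square_toe"):
    print(t,[(np.array(k["centre"]),k["confidence"],onz(W,k["centre"],0)) for k in ctrl.mark_of(W,t)[:1]])
E
```

```text
5.0 [0.4422 0.1878 0.0082] [ 3.1409 -0.      1.8046] 0.014351601040170815 89.11714196205139 [-1.5508  0.0653  6.1785]
try_square [297.5, 253.1, 349.9, 442.8] 0.81 8621
[0.4618 0.0971 1.7953] 0.212506156624528
square_heel []
square_toe [(array([328.5, 251.1]), 0.6, array([0.437 , 0.2102, 0.    ]))]
```

>>> {"api": "apply_moves", "payload": {"increments": [{"dx": 0, "dy": 0, "dz": 0, "rx": 0, "ry": 0, "rz": 0}, {"dx": 0, "dy": 0, "dz": 0, "rx": 0, "ry": 0, "rz": 0}, {"dx": 0, "dy": -0.1, "dz": 0.5, "rx": 0, "ry": 0, "rz": 0}, {"dx": 0, "dy": -0.1, "dz": 0.5, "rx": 0, "ry": 0, "rz": 0}, {"dx": 0, "dy": -0.1, "dz": 0.5, "rx": 0, "ry": 0, "rz": 0}], "jaw": 3.5}}

```text
clock: 5.7
eef_pos: [0.4403, 0.1873, 0.0019]
tool_rot: [-3.141, -0.0, 1.805]
contact_force: [0.9, 0.5, -0.4]
opening: 0.0349
gripper_force: 0.0
```

>>> {"api": "apply_moves", "payload": {"increments": [{"dx": 0, "dy": 0, "dz": 0, "rx": 0, "ry": 0, "rz": 0}, {"dx": 0, "dy": 0, "dz": 0, "rx": 0, "ry": 0, "rz": 0}, {"dx": 0, "dy": 0, "dz": 0, "rx": 0, "ry": 0, "rz": 0}, {"dx": 0, "dy": 0, "dz": 0, "rx": 0, "ry": 0, "rz": 0}, {"dx": 0, "dy": 0, "dz": 0, "rx": 0, "ry": 0, "rz": 0}], "jaw": 0, "force": 80}}

```text
clock: 6.2
eef_pos: [0.441, 0.1875, 0.0026]
tool_rot: [3.141, 0.0, 1.805]
contact_force: [-0.6, 0.2, 2.6]
opening: 0.0152
gripper_force: 79.0
```

```bash
python3 - <<'E'
from fit import *
s=ctrl.read_state();print(s["clock"],s["eef_pos"],s["tool_rot"],s["opening"],s["gripper_force"],s["contact_force"])
W=ctrl.get_image("wrist");m=mask(W,"try_square");save(W,"w4.png")
r=nm(lambda v:cost([(W,m)],place(SQ,*v)),[.4607,.097,1.8085],[.008,.008,.08]);print(r.x,r.fun)
S=ctrl.get_image("scene");m=mask(S,"try_square");cv2.imwrite("pics/s4.png",cv2.resize(S["image"][200:320,180:300,::-1],None,fx=5,fy=5))
T=ctrl.get_image("top");m=mask(T,"try_square")
E
```

```text
6.2 [0.441  0.1875 0.0026] [3.1408 0.     1.8048] 0.015248852064018081 79.03434991836548 [-0.5979  0.1677  2.6052]
try_square [300.7, 260.6, 352.6, 442.2] 0.92 8684
[0.462  0.0964 1.8078] 0.20336592992244262
try_square [229.7, 224.9, 265.0, 302.6] 0.92 1034
try_square [279.7, 279.0, 297.4, 295.1] 0.48 198
```

View pics/s4.png

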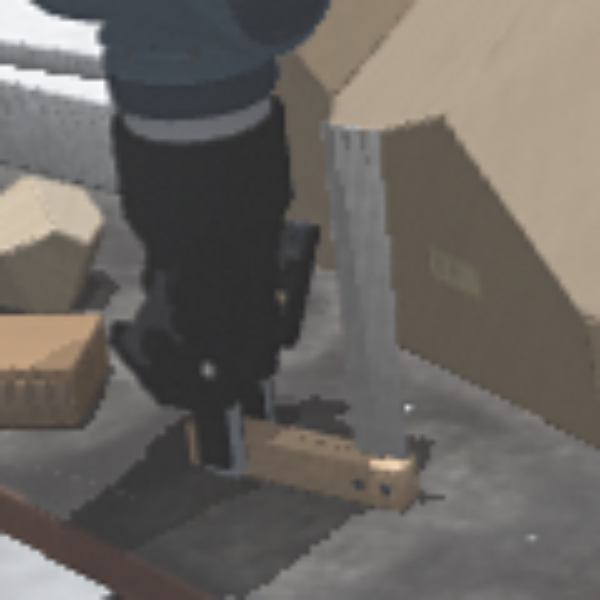

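The crop shows the pads holding the stock just in from its toe end, at about (235,440). The blade is upright and the gripper is clear of it. Next I lift, draw back and carry across.

>>> {"api": "apply_moves", "payload": {"increments": [{"dx": 0, "dy": 0, "dz": -1.5, "rx": 0, "ry": 0, "rz": 0}, {"dx": 0.7, "dy": -2.9, "dz": -3, "rx": 0, "ry": 0, "rz": 0}, {"dx": -0.5, "dy": -6.3, "dz": -5, "rx": 0, "ry": 0, "rz": 0}, {"dx": -4.9, "dy": -7.3, "dz": -5.2, "rx": 0, "ry": 0, "rz": 0}, {"dx": -9.3, "dy": -8.4, "dz": -5.2, "rx": 0, "ry": 0, "rz": 0}, {"dx": -13.7, "dy": -9.4, "dz": -5.2, "rx": 0, "ry": 0, "rz": 0}, {"dx": -18, "dy": -10.4, "dz": -5.2, "rx": 0, "ry": 0, "rz": 0}, {"dx": -21.4, "dy": -11.3, "dz": -5.2, "rx": 0, "ry": 0, "rz": 0}]}}

```text
clock: 7.3
eef_pos: [0.3791, -0.0486, 0.0536]
tool_rot: [-3.14, -0.001, 1.804]
contact_force: [0.7, 0.7, -2.8]
opening: 0.0154
gripper_force: 78.7
```

```bash
python3 - <<'E'
from fit import *
s=ctrl.read_state();print(s["clock"],s["eef_pos"],s["tool_rot"],s["qpos"],s["opening"],s["contact_force"])
for P,y in (([.378,-.12],1.805),([.378,-.22],1.805),([.378,-.22],2.934),([.434,-.2653],2.934)): print(inc(P+[.055],down(y)))
E
```

```text
7.3 [ 0.3791 -0.0486  0.0536] [-3.1404 -0.0008  1.8035] [-0.4265 -0.1481  2.3308 -0.0001  0.9603 -0.6592] 0.01540502758189274 [ 0.721   0.7375 -2.8398]
(array([-6.9195, -1.7555, -0.1449]), array([-0.0012, -0.0008, -0.0015]))
(array([-16.65  ,  -4.0617,  -0.15  ]), array([-0.0012, -0.0008, -0.0015]))
(array([-16.65  ,  -4.0617,  -0.15  ]), array([-0.0006, -0.0014, -1.1305]))
(array([-22.3493,   0.3426,  -0.1598]), array([-0.0006, -0.0014, -1.1305]))
```

>>> {"api": "apply_moves", "payload": {"increments": [{"dx": -4.2, "dy": -1, "dz": 0, "rx": 0, "ry": 0, "rz": 0}, {"dx": -8.4, "dy": -2, "dz": 0, "rx": 0, "ry": 0, "rz": -0.13}, {"dx": -12.6, "dy": -3, "dz": 0, "rx": 0, "ry": 0, "rz": -0.26}, {"dx": -16.6, "dy": -4, "dz": 0, "rx": 0, "ry": 0, "rz": -0.4}, {"dx": -18.5, "dy": -3.5, "dz": 0, "rx": 0, "ry": 0, "rz": -0.54}, {"dx": -19.5, "dy": -2.5, "dz": 0, "rx": 0, "ry": 0, "rz": -0.68}, {"dx": -20.5, "dy": -1.5, "dz": 0, "rx": 0, "ry": 0, "rz": -0.82}, {"dx": -21.4, "dy": -0.6, "dz": 0, "rx": 0, "ry": 0, "rz": -0.96}]}}

```text
clock: 8.1
eef_pos: [0.4234, -0.2561, 0.0529]
tool_rot: [3.14, -0.003, 2.77]
contact_force: [-0.6, 0.5, -2.3]
opening: 0.0154
gripper_force: 78.8
```

```bash
python3 - <<'E'
from fit import *
s=ctrl.read_state();print(s["clock"],s["eef_pos"],s["tool_rot"],s["qpos"],s["opening"],s["contact_force"])
print(inc([.434,-.2653,.045],down(2.934)))
E
```

```text
8.1 [ 0.4234 -0.2561  0.0529] [ 3.1404 -0.0031  2.7699] [-0.7735  0.135   2.0513 -0.0002  0.9587 -1.9725] 0.015384448506050741 [-0.6369  0.5234 -2.2774]
(array([-1.3248, -0.4717,  0.7805]), array([ 0.0014, -0.003 , -0.1641]))
```

>>> {"api": "apply_moves", "payload": {"increments": [{"dx": -0.7, "dy": -0.2, "dz": 0, "rx": 0, "ry": 0, "rz": -0.12}, {"dx": -1.3, "dy": -0.5, "dz": 0.3, "rx": 0, "ry": 0, "rz": -0.164}, {"dx": -1.3, "dy": -0.5, "dz": 0.3, "rx": 0, "ry": 0, "rz": -0.164}, {"dx": -1.3, "dy": -0.5, "dz": 0.3, "rx": 0, "ry": 0, "rz": -0.164}]}}

```text
clock: 8.5
eef_pos: [0.4334, -0.2651, 0.0502]
tool_rot: [3.14, -0.002, 2.928]
contact_force: [0.5, -0.1, -2.1]
opening: 0.0154
gripper_force: 78.8
```

```bash
python3 - <<'E'
from fit import *
s=ctrl.read_state();print(s["clock"],s["eef_pos"],s["tool_rot"],s["opening"],s["contact_force"])
T,S,W=[ctrl.get_image(n) for n in("top","scene","wrist")]
for n in("square_heel","square_tip","square_toe","leaf_face"):
    o=[]
    for p,l in((T,"top"),(S,"scene"),(W,"wrist")):
        m=ctrl.mark_of(p,n)
        if m: o.append((p,np.array(m[0]["centre"])));print(n,l,m[0]["centre"],round(m[0]["confidence"],2))
    if len(o)>1: print(*tri(o))
yaw=s["tool_rot"][2];u=np.array([np.cos(yaw),np.sin(yaw)])
print("pred heel",np.array(s["eef_pos"])[:2]-.0935*u)
a=S["image"][200:400,340:540,::-1];a=cv2.resize(a,None,fx=3,fy=3)
cv2.imwrite("pics/s5.png",a);save(W,"w5.png")
# left/front/right board edges in the wrist view, drawn from the fitted pose for comparison
for v in ([.5388,-.2879,1.3536,.21,.035],[.5407,-.2875,1.3717,.2195,.025]):
    w=W["image"][:,:,::-1].copy() if v[2]<1.36 else w
    B=place([box((-70,-110,30),(70,110,30))],*v[:3])[0]
    q=np.array([px(W,B[i]) for i in(0,2,6,4)]).astype(np.int32)
    cv2.polylines(w,[q.reshape(-1,1,2)],True,(0,0,255) if v[2]<1.36 else (255,0,0),1)
cv2.imwrite("pics/w5.png",w)
E
```

```text
8.5 [ 0.4334 -0.2651  0.0502] [ 3.1402 -0.0024  2.9278] 0.015393457572682045 [ 0.4946 -0.0705 -2.1164]
square_heel top [456.1, 260.4] 0.56
square_heel scene [428.3, 328.7] 0.93
[ 0.5247 -0.2836  0.0458] [np.float64(0.6528633851528711), np.float64(0.8343980051417963)]
square_tip top [480.6, 246.0] 0.49
square_tip scene [436.1, 241.1] 0.94
[ 0.5275 -0.2866  0.2261] [np.float64(1.723240309573781), np.float64(2.0516238459201066)]
square_toe scene [385.4, 353.8] 0.9
square_toe wrist [325.0, 258.3] 0.64
[ 0.4114 -0.2604  0.0466] [np.float64(0.2947448698481382), np.float64(1.3579087872109756)]
leaf_face top [468.7, 235.7] 0.84
leaf_face scene [437.6, 241.0] 0.67
[ 0.5545 -0.2716  0.2106] [np.float64(0.6364945340032705), np.float64(0.7446641612591006)]
pred heel [ 0.5248 -0.2849]
```

View pics/s5.png

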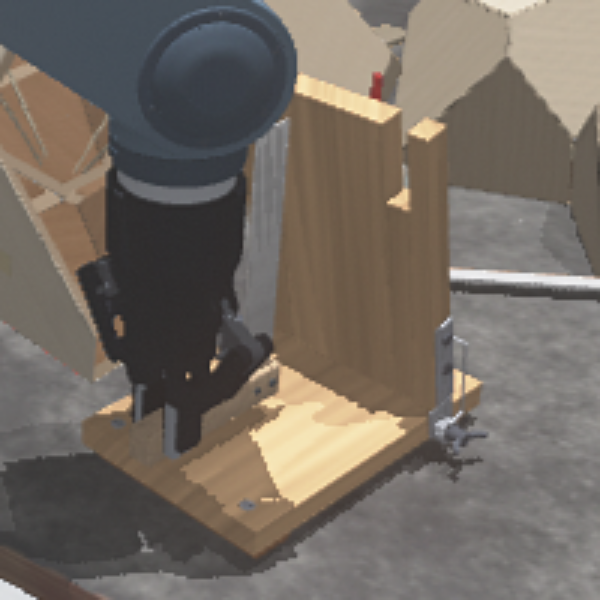

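View pics/w5.png

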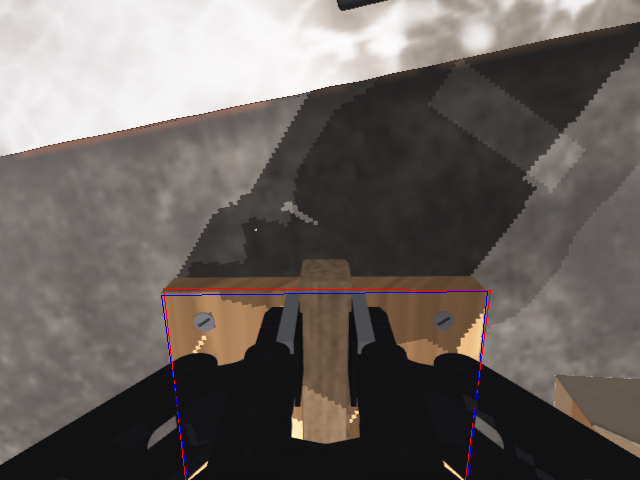

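Scene: the square hangs above the board with its blade about 3 cm clear of the leaf. Wrist: the fitted board outline runs from (163,292) to (488,292) and matches the real one, with the stock centred at column 326. Next is a quick yaw check on the board's front edge.

```bash
python3 - <<'E'
from fit import *
W=ctrl.get_image("wrist");g=cv2.GaussianBlur(cv2.cvtColor(W["image"],cv2.COLOR_RGB2GRAY),(3,3),0).astype(float)
def edge(cols,r0,r1,z):
    pts=[]
    for c in cols:
        d=np.abs(np.diff(g[r0:r1,c]));k=d.argmax()
        if d[k]>6: pts.append(onz(W,(c,r0+k+.5),z)[:2])
    pts=np.array(pts,np.float32);vx,vy,x,y=cv2.fitLine(pts,cv2.DIST_HUBER,0,.001,.001).ravel()
    return len(pts),np.arctan2(vy,vx)%np.pi,(x,y)
cols=list(range(185,296))+list(range(356,470))
print("front lower (z .012)",edge(cols,268,286,.012)); print("front upper",edge(cols,285,299,.03))
def vedge(rows,c0,c1):
    pts=[]
    for r in rows:
        d=np.abs(np.diff(g[r,c0:c1]));k=d.argmax()
        if d[k]>6: pts.append(onz(W,(c0+k+.5,r),.03)[:2])
    pts=np.array(pts,np.float32);vx,vy,x,y=cv2.fitLine(pts,cv2.DIST_HUBER,0,.001,.001).ravel()
    return len(pts),np.arctan2(vy,vx)%np.pi,(x,y)
print("left",vedge(range(298,350),155,182),"right",vedge(range(298,350),472,497))
print(inc([.434-.0,-.2653,.0326],down(2.934)))
E
```

```text
front lower (z .012) (224, np.float32(1.3633285), (np.float32(0.4263861), np.float32(-0.29287133)))
front upper (56, np.float32(1.319137), (np.float32(0.42420733), np.float32(-0.30463266)))
left (8, np.float32(2.9809742), (np.float32(0.44398665), np.float32(-0.33975124))) right (44, np.float32(2.9970758), (np.float32(0.46316084), np.float32(-0.20150332)))
(array([0.0564, 0.059 , 1.8724]), array([-0.    ,  0.0001, -0.0052]))
```

>>> {"api": "apply_moves", "payload": {"increments": [{"dx": 0, "dy": 0, "dz": 0.8, "rx": 0, "ry": 0, "rz": -0.005}, {"dx": 0, "dy": 0, "dz": 1.4, "rx": 0, "ry": 0, "rz": -0.005}, {"dx": 0, "dy": 0, "dz": 1.7, "rx": 0, "ry": 0, "rz": -0.005}, {"dx": 0, "dy": 0, "dz": 1.7, "rx": 0, "ry": 0, "rz": -0.005}, {"dx": 0, "dy": 0, "dz": 1.7, "rx": 0, "ry": 0, "rz": -0.005}]}}

```text
clock: 9.8
eef_pos: [0.4344, -0.2659, 0.0341]
tool_rot: [3.141, -0.0, 2.934]
contact_force: [-0.0, 0.2, -2.4]
opening: 0.0152
gripper_force: 78.9
```

>>> {"api": "apply_moves", "payload": {"increments": [{"dx": 0, "dy": 0, "dz": 0.1, "rx": 0, "ry": 0, "rz": 0}, {"dx": 0, "dy": 0, "dz": 0.2, "rx": 0, "ry": 0, "rz": 0}, {"dx": 0, "dy": 0, "dz": 0.2, "rx": 0, "ry": 0, "rz": 0}, {"dx": 0, "dy": 0, "dz": 0.2, "rx": 0, "ry": 0, "rz": 0}]}}

```text
clock: 10.2
eef_pos: [0.4346, -0.2662, 0.0326]
tool_rot: [-3.141, 0.001, 2.934]
contact_force: [-0.7, 0.8, -0.3]
opening: 0.0156
gripper_force: 79.2
```

```bash
python3 -c "
from h import *
s=ctrl.read_state();print(s['eef_pos'],s['contact_force'],s['moment'])"
```

```text
[ 0.43459286 -0.2661802   0.03258369] [-0.71769376  0.80626318 -0.25746989] [0.09549303 0.08802507 0.06129502]
```

>>> {"api": "apply_moves", "payload": {"increments": [{"dx": -0.8, "dy": 0, "dz": 0, "rx": 0, "ry": 0, "rz": 0}, {"dx": -1.6, "dy": 0, "dz": 0.05, "rx": 0, "ry": 0, "rz": 0}, {"dx": -2.4, "dy": 0, "dz": 0.05, "rx": 0, "ry": 0, "rz": 0}, {"dx": -3.2, "dy": 0, "dz": 0.05, "rx": 0, "ry": 0, "rz": 0}, {"dx": -3.9, "dy": 0, "dz": 0.05, "rx": 0, "ry": 0, "rz": 0}, {"dx": -4.5, "dy": 0, "dz": 0.05, "rx": 0, "ry": 0, "rz": 0}, {"dx": -4.5, "dy": 0, "dz": 0.05, "rx": 0, "ry": 0, "rz": 0}, {"dx": -4.5, "dy": 0, "dz": 0.05, "rx": 0, "ry": 0, "rz": 0}]}}

```text
clock: 11.0
eef_pos: [0.4797, -0.276, 0.0326]
tool_rot: [-3.14, 0.003, 2.934]
contact_force: [1.5, 0.2, 1.9]
opening: 0.0158
gripper_force: 79.6
```

```bash
cat > c.py <<'E'
from fit import *
import sys
s=ctrl.read_state();print(s["clock"],s["eef_pos"],s["tool_rot"],s["opening"],s["contact_force"],s["moment"])
T,S=[ctrl.get_image(n) for n in("top","scene")]
P={}
for n in("square_heel","square_tip","leaf_face","square_toe"):
    o=[]
    for p,l in((T,"top"),(S,"scene")):
        m=ctrl.mark_of(p,n)
        if m: o.append((p,np.array(m[0]["centre"])));print(n,l,m[0]["centre"],round(m[0]["confidence"],2))
    if len(o)>1: print(*tri(o))
ml=mask(S,"leaf");mb=mask(S,"base_board")
yaw=s["tool_rot"][2];u=np.array([np.cos(yaw),np.sin(yaw)]);heel=np.array(s["eef_pos"])[:2]-.0935*u
by=np.array([-np.sin(1.3633),np.cos(1.3633)]);bx=np.array([np.cos(1.3633),np.sin(1.3633)])
print("heel in board frame",(heel-[.540,-.2877])@np.c_[bx,by]*1000,"yaw err",yaw-1.3633-np.pi/2)
a=S["image"][200:400,340:540,::-1];cv2.imwrite("pics/"+sys.argv[1],cv2.resize(a,None,fx=3,fy=3))
E
python3 c.py s6.png
```

```text
11.0 [ 0.4797 -0.276   0.0326] [-3.1405  0.0029  2.9337] 0.01575828421767841 [1.5285 0.2159 1.8823] [-0.029  -0.2093  0.0437]
square_heel scene [445.1, 332.1] 0.66
square_tip top [362.0, 296.1] 0.22
square_tip scene [451.6, 242.0] 0.58
[ 0.4888 -0.1752  0.204 ] [np.float64(67.97370441818326), np.float64(80.59242796366432)]
leaf_face top [470.3, 230.5] 0.8
leaf_face scene [450.4, 281.3] 0.86
[ 0.5805 -0.2957  0.1262] [np.float64(1.4566305693409838), np.float64(1.7614728718103367)]
square_toe scene [404.3, 349.2] 0.78
leaf [434.6, 227.0, 501.5, 352.2] 0.91 4217
base_board [367.4, 309.7, 501.7, 385.8] 0.69 3738
heel in board frame [ -1.0075 -32.0617] yaw err -0.00038251814721568245
```

>>> {"api": "apply_moves", "payload": {"increments": [{"dx": -0.5, "dy": 0, "dz": 0.05, "rx": 0, "ry": 0, "rz": 0}, {"dx": -1.0, "dy": 0, "dz": 0.05, "rx": 0, "ry": 0, "rz": 0}, {"dx": -1.5, "dy": 0, "dz": 0.05, "rx": 0, "ry": 0, "rz": 0}, {"dx": -2.0, "dy": 0, "dz": 0.05, "rx": 0, "ry": 0, "rz": 0}, {"dx": -2.3, "dy": 0, "dz": 0.05, "rx": 0, "ry": 0, "rz": 0}, {"dx": -2.3, "dy": 0, "dz": 0.05, "rx": 0, "ry": 0, "rz": 0}, {"dx": -2.3, "dy": 0, "dz": 0.05, "rx": 0, "ry": 0, "rz": 0}]}}

```text
clock: 12.3
eef_pos: [0.4978, -0.2796, 0.0325]
tool_rot: [3.141, -0.009, 2.935]
contact_force: [-16.6, 3.7, 24.1]
opening: 0.0153
gripper_force: 82.6
```

```bash
python3 c.py s7.png
```

```text
12.3 [ 0.4978 -0.2796  0.0325] [ 3.1408 -0.0094  2.9352] 0.015257287323272726 [-16.5861   3.6529  24.0967] [ 0.4661  2.1681 -0.0117]
square_heel top [432.2, 182.1] 0.18
square_heel scene [449.8, 325.8] 0.55
[ 0.7462 -0.2455 -0.0794] [np.float64(6.381803134675659), np.float64(7.39569083913094)]
square_tip top [196.8, 304.8] 0.7
square_tip scene [458.3, 239.8] 0.77
[ 0.4835 -0.0237  0.2779] [np.float64(160.87431134388825), np.float64(162.14221997051897)]
leaf_face top [470.1, 227.0] 0.97
leaf_face scene [458.8, 276.1] 0.98
[ 0.5914 -0.2998  0.1316] [np.float64(1.563175854610531), np.float64(1.8845939387153243)]
square_toe scene [411.7, 344.2] 0.84
leaf [453.6, 224.3, 499.2, 351.5] 0.85 3968
base_board [368.2, 310.5, 501.4, 386.4] 0.66 4012
heel in board frame [ -0.6881 -50.5796] yaw err 0.0010582618001857558
```

View pics/s7.png

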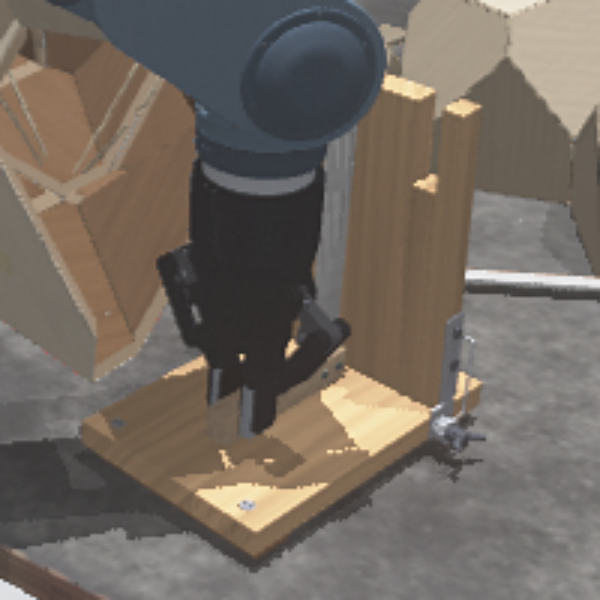

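The crop shows the leaf nearly upright with the blade against it. The push has risen to about 17 N with about 9 mm apparently still to go, so I check the real heel and tip positions and the leaf angle before pushing further.

```bash
python3 - <<'E'
from fit import *
S,T=ctrl.get_image("scene"),ctrl.get_image("top")
O=np.array([.540,-.2877]);y=1.3633
by=np.array([-np.sin(y),np.cos(y)]);bx=np.array([np.cos(y),np.sin(y)])
def w(x,yy,z): return np.r_[O+bx*x+by*yy,z]
for d in(-.06,-.0505): print("heel proj",d,px(S,w(-.0007,d,.03)),"tip",px(S,w(-.0007,d,.2125)),"toe",px(S,w(0,d+.115,.03)))
for n in("square_heel","square_tip","square_toe","leaf_face","base_board","leaf"):
    m=ctrl.mark_of(S,n); print(n,m[0]["centre"] if m else None)
# leaf lean from right-hand part of the scene silhouette (unoccluded): compare predicted leaf top corners
ms=mask(S,"leaf");mb=mask(S,"base_board");m=ms|mb
# ignore pixels left of the occluding arm: score only columns right of 455
def cst(t,dy,dx):
    h=jig([O[0]+dx,O[1]+dy,y,t,.025]);a=sil(S,h,2);b=cv2.resize(m.astype(np.uint8),None,fx=2,fy=2,interpolation=0)
    a[:,:465*2]=0;b=b.copy();b[:,:465*2]=0
    return 1-(a&b).sum()/(a|b).sum()
for t in np.arange(-.06,.12,.02): print(round(t,3),round(cst(t,0,0),4),end="; ")
h=jig([O[0],O[1],y,0,.025]);im=S["image"][:,:,::-1].copy()
for t,c in((0,(0,255,0)),(.06,(0,0,255))):
    L=jig([O[0],O[1],y,t,.025])
    for H in L[1:2]+L[4:]+L[:1]:
        uv=np.array([px(S,q) for q in H]).astype(np.int32); cv2.polylines(im,[cv2.convexHull(uv.reshape(-1,1,2))],True,c,1)
im=im[200:400,360:520];cv2.imwrite("pics/s8.png",cv2.resize(im,None,fx=3,fy=3,interpolation=cv2.INTER_CUBIC))
E
```

```text
heel proj -0.06 [454.612 320.809] tip [463.0654 235.8833] toe [414.9286 344.04  ]
heel proj -0.0505 [451.5551 322.6252] tip [459.7979 237.3513] toe [411.4254 346.1193]
square_heel [449.6, 322.0]
square_tip [458.1, 237.8]
square_toe [413.6, 347.5]
leaf_face [308.2, 326.1]
base_board [433.3, 339.1]
leaf [454.4, 322.4]
leaf [213.1, 253.8, 235.9, 268.7] 0.65 263
base_board [366.2, 313.2, 499.8, 387.4] 0.79 3862
-0.06 0.8986; -0.04 0.8962; -0.02 0.8938; 0.0 0.8911; 0.02 0.8882; 0.04 0.885; 0.06 0.8817; 0.08 0.8782; 0.1 0.8744;
```

View pics/s8.png

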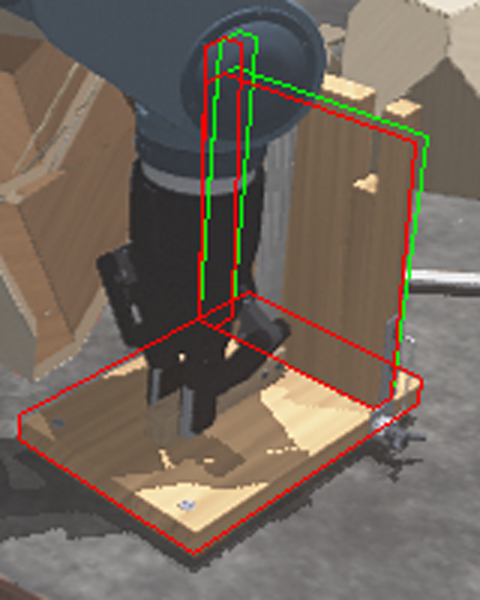

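The numbers hold together: the blade is upright and touches the leaf only near its tip. The leaf still leans about 0.05 rad with the heel 9 mm out, and the resistance is mostly friction from pressing down at 24 N. I'll ease the down press and go on.

>>> {"api": "apply_moves", "payload": {"increments": [{"dx": 0, "dy": 0, "dz": -0.08, "rx": 0, "ry": 0, "rz": 0}, {"dx": -0.1, "dy": 0, "dz": -0.08, "rx": 0, "ry": 0, "rz": 0}, {"dx": -0.2, "dy": 0, "dz": -0.08, "rx": 0, "ry": 0, "rz": 0}, {"dx": -0.2, "dy": 0, "dz": -0.08, "rx": 0, "ry": 0, "rz": 0}]}}

```text
clock: 13.8
eef_pos: [0.4994, -0.2798, 0.0325]
tool_rot: [3.141, -0.01, 2.935]
contact_force: [-15.0, 2.5, 20.3]
opening: 0.0154
gripper_force: 81.9
```

>>> {"api": "apply_moves", "payload": {"increments": [{"dx": 0, "dy": 0, "dz": -0.15, "rx": 0, "ry": 0, "rz": 0}, {"dx": 0, "dy": 0, "dz": -0.25, "rx": 0, "ry": 0, "rz": 0}, {"dx": -0.1, "dy": 0, "dz": -0.25, "rx": 0, "ry": 0, "rz": 0}, {"dx": -0.1, "dy": 0, "dz": -0.25, "rx": 0, "ry": 0, "rz": 0}]}}

```text
clock: 14.2
eef_pos: [0.5026, -0.2796, 0.033]
tool_rot: [3.14, -0.003, 2.934]
contact_force: [-2.6, 0.0, -3.6]
opening: 0.0152
gripper_force: 78.7
```

```bash
python3 -c "
from h import *
s=ctrl.read_state();print(s['eef_pos'],s['tool_rot'],s['contact_force'],s['moment'])"
```

```text
[ 0.50258603 -0.27962295  0.0330486 ] [ 3.13996625 -0.00349384  2.93386061] [-2.62934054e+00  3.21529803e-03 -3.63649673e+00] [ 0.0763797  0.2021728 -0.0170239]
```

>>> {"api": "apply_moves", "payload": {"increments": [{"dx": -0.1, "dy": 0, "dz": 0.03, "rx": 0, "ry": 0, "rz": 0}, {"dx": -0.2, "dy": 0, "dz": 0.05, "rx": 0, "ry": 0, "rz": 0}, {"dx": -0.3, "dy": 0, "dz": 0.05, "rx": 0, "ry": 0, "rz": 0}, {"dx": -0.3, "dy": 0, "dz": 0.05, "rx": 0, "ry": 0, "rz": 0}]}}

```text
clock: 14.6
eef_pos: [0.5068, -0.281, 0.0339]
tool_rot: [3.141, -0.0, 2.934]
contact_force: [-2.6, 0.2, -4.5]
opening: 0.0152
gripper_force: 78.6
```

>>> {"api": "apply_moves", "payload": {"increments": [{"dx": 0, "dy": 0, "dz": 0.08, "rx": 0, "ry": 0, "rz": 0}, {"dx": 0, "dy": 0, "dz": 0.14, "rx": 0, "ry": 0, "rz": 0}, {"dx": -0.05, "dy": 0, "dz": 0.14, "rx": 0, "ry": 0, "rz": 0}, {"dx": -0.1, "dy": 0, "dz": 0.14, "rx": 0, "ry": 0, "rz": 0}, {"dx": -0.1, "dy": 0, "dz": 0.14, "rx": 0, "ry": 0, "rz": 0}]}}

```text
clock: 15.1
eef_pos: [0.508, -0.2817, 0.033]
tool_rot: [-3.141, 0.001, 2.934]
contact_force: [-2.7, 1.3, -1.5]
opening: 0.0153
gripper_force: 78.9
```

```bash
python3 c.py s9.png; python3 - <<'E'
from fit import *
S=ctrl.get_image("scene");O=np.array([.540,-.2877]);y=1.3633
im=S["image"][:,:,::-1].copy()
im=cv2.resize(im[200:400,360:520],None,fx=4,fy=4,interpolation=cv2.INTER_CUBIC)[:600]
for t,c in((0,(0,255,0)),):
    L=jig([*O,y,t,.025])
    P=L[4][[0,2,4,6,1,3,5,7]] if 0 else L[4]
    uv=((np.array([px(S,q) for q in P])-[360,200]+.5)*4).astype(np.int32)
    cv2.polylines(im,[cv2.convexHull(uv.reshape(-1,1,2))],True,c,1)
by=np.array([-np.sin(y),np.cos(y)])
for hz in(.03,.2125):
    q=(px(S,np.r_[O-.06*by,hz])-[360,200]+.5)*4; cv2.drawMarker(im,tuple(int(v) for v in q),(255,0,255),0,12,1)
cv2.imwrite("pics/s9.png",im)
E
```

```text
15.1 [ 0.508  -0.2817  0.033 ] [-3.1413  0.0006  2.9338] 0.015342577098420775 [-2.6675  1.2524 -1.496 ] [-0.0147  0.0265  0.0422]
square_heel scene [452.0, 322.8] 0.91
square_tip scene [461.3, 239.2] 0.77
leaf_face top [470.3, 225.2] 0.79
leaf_face scene [457.0, 273.8] 0.72
[ 0.5933 -0.2973  0.1355] [np.float64(0.5355403913500979), np.float64(0.6423217066346126)]
square_toe top [460.3, 231.3] 0.56
square_toe scene [414.0, 342.2] 0.66
[ 0.5752 -0.2744 -0.0018] [np.float64(18.386559254982167), np.float64(22.814420387993298)]
leaf [457.4, 220.7, 503.0, 352.1] 0.59 3810
base_board [364.9, 317.0, 499.6, 387.3] 0.77 4231
heel in board frame [ -0.6981 -60.9745] yaw err -0.0002956680217629515
```

View pics/s9.png

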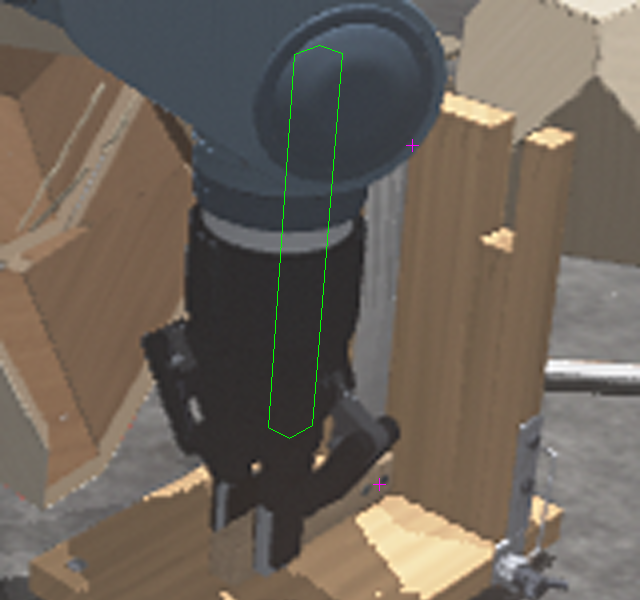

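>>> {"api": "apply_moves", "payload": {"increments": [{"dx": -0.05, "dy": 0, "dz": 0.03, "rx": 0, "ry": 0, "rz": 0}, {"dx": -0.1, "dy": 0, "dz": 0.06, "rx": 0, "ry": 0, "rz": 0}, {"dx": -0.15, "dy": 0, "dz": 0.06, "rx": 0, "ry": 0, "rz": 0}, {"dx": -0.15, "dy": 0, "dz": 0.06, "rx": 0, "ry": 0, "rz": 0}, {"dx": -0.15, "dy": 0, "dz": 0.06, "rx": 0, "ry": 0, "rz": 0}]}}

```text
clock: 16.25
eef_pos: [0.5082, -0.2816, 0.0326]
tool_rot: [3.141, -0.003, 2.934]
contact_force: [-8.5, 2.0, 6.4]
opening: 0.0154
gripper_force: 80.2
```

```bash
python3 -c "
from h import *
s=ctrl.read_state();print(s['eef_pos'],s['tool_rot'],s['contact_force'],s['moment'])"
```

```text
[ 0.50823511 -0.2816152   0.03260379] [ 3.14132245 -0.00337509  2.93440795] [-8.46293172  2.01546855  6.37900818] [ 0.26272889  1.17847249 -0.02373815]
```

>>> {"api": "apply_moves", "payload": {"increments": [{"dx": 0, "dy": 0, "dz": -0.07, "rx": 0, "ry": 0, "rz": 0}, {"dx": 0, "dy": 0, "dz": -0.1, "rx": 0, "ry": 0, "rz": 0}, {"dx": 0, "dy": 0, "dz": -0.1, "rx": 0, "ry": 0, "rz": 0}, {"dx": 0, "dy": 0, "dz": -0.1, "rx": 0, "ry": 0, "rz": 0}]}}

```text
clock: 16.65
eef_pos: [0.5082, -0.2815, 0.0326]
tool_rot: [3.141, -0.003, 2.934]
contact_force: [-5.1, 0.1, -0.7]
opening: 0.0152
gripper_force: 79.2
```

>>> {"api": "apply_moves", "payload": {"increments": [{"dx": -0.1, "dy": 0, "dz": 0, "rx": 0, "ry": 0, "rz": 0}, {"dx": -0.2, "dy": 0, "dz": 0, "rx": 0, "ry": 0, "rz": 0}, {"dx": -0.2, "dy": 0, "dz": 0, "rx": 0, "ry": 0, "rz": 0}]}}

```text
clock: 16.95
eef_pos: [0.5083, -0.2814, 0.0326]
tool_rot: [3.14, -0.008, 2.935]
contact_force: [-15.4, 2.2, 6.6]
opening: 0.0154
gripper_force: 80.2
```

The heel stops hard at TCP x = 0.508, which is where the corner was predicted, even with little down force. So it is seated. I'll ease the push, level the small pitch, and press lightly downwards.

>>> {"api": "apply_moves", "payload": {"increments": [{"dx": 0.1, "dy": 0, "dz": 0.02, "rx": 0, "ry": 0.004, "rz": 0}, {"dx": 0.1, "dy": 0, "dz": 0.04, "rx": 0, "ry": 0.008, "rz": 0}, {"dx": 0.1, "dy": 0, "dz": 0.04, "rx": 0, "ry": 0.008, "rz": 0}, {"dx": 0.1, "dy": 0, "dz": 0.04, "rx": 0, "ry": 0.008, "rz": 0}]}}

```text
clock: 17.35
eef_pos: [0.5082, -0.2814, 0.0326]
tool_rot: [3.141, -0.014, 2.934]
contact_force: [-12.9, 2.0, 6.8]
opening: 0.0153
gripper_force: 80.2
```

```bash
python3 c.py s10.png; python3 - <<'E'
from fit import *
# leaf lean, square lean and heel gap by silhouette / edge checks without viewing
S=ctrl.get_image("scene");O=np.array([.540,-.2877]);y=1.3633
m=mask(S,"leaf").astype(np.uint8)
# right edge of the leaf mask, rows 240..330 -> compare to projected face/back right edges at lean t
rows=np.arange(245,330,5);e=np.array([np.where(m[r])[0].max()+1 if m[r].any() else np.nan for r in rows])
for t in np.arange(-.04,.081,.02):
    L=jig([*O,y,t,.0])[1]; a=sil(S,[L],4)
    pe=np.array([np.where(a[r*4+2])[0].max()/4 for r in rows]); d=e-pe
    print(round(t,3),"mean",round(np.nanmean(d),2),"slope",round(np.polyfit(rows[~np.isnan(d)],d[~np.isnan(d)],1)[0]*100,2))
E
```

```text
17.35 [ 0.5082 -0.2814  0.0326] [ 3.1407 -0.0137  2.9341] 0.015279816489021122 [-12.9361   1.9526   6.7869] [ 0.172   1.3992 -0.0689]
square_heel scene [453.3, 322.7] 0.65
square_tip scene [461.0, 236.7] 0.89
leaf_face top [472.3, 226.0] 0.97
leaf_face scene [457.9, 276.2] 0.91
[ 0.5914 -0.3015  0.133 ] [np.float64(0.00969482803589996), np.float64(0.011676304504931644)]
square_toe top [355.7, 295.3] 0.39
square_toe scene [415.4, 344.0] 0.78
[ 0.5031 -0.1452 -0.0402] [np.float64(43.337004623404226), np.float64(54.167252263330695)]
leaf [456.7, 223.1, 503.3, 350.7] 0.6 3822
base_board [367.7, 313.6, 501.0, 386.4] 0.83 4227
heel in board frame [ -0.4185 -61.0989] yaw err 4.979921857484193e-05
leaf [439.9, 222.6, 502.6, 350.0] 0.95 4032
-0.04 mean -1.15 slope 4.17
-0.02 mean -0.49 slope 2.94
0.0 mean 0.21 slope 1.59
0.02 mean 0.87 slope 0.22
0.04 mean 1.54 slope -0.94
0.06 mean 2.25 slope -2.16
0.08 mean 2.93 slope -3.71
```

The pitch went the wrong way, because the roll of π flips its sign. Reversing it.

>>> {"api": "apply_moves", "payload": {"increments": [{"dx": 0.05, "dy": 0, "dz": 0, "rx": 0, "ry": -0.006, "rz": 0}, {"dx": 0.1, "dy": 0, "dz": 0, "rx": 0, "ry": -0.012, "rz": 0}, {"dx": 0.1, "dy": 0, "dz": 0, "rx": 0, "ry": -0.012, "rz": 0}, {"dx": 0.1, "dy": 0, "dz": 0, "rx": 0, "ry": -0.012, "rz": 0}]}}

```text
clock: 18.45
eef_pos: [0.5084, -0.2815, 0.0326]
tool_rot: [3.141, 0.001, 2.934]
contact_force: [-6.6, 1.3, 1.4]
opening: 0.0152
gripper_force: 79.4
```

```bash
python3 -c "
from h import *
s=ctrl.read_state();print(s['eef_pos'],s['tool_rot'],s['contact_force'],s['moment'])"
```

```text
[ 0.50835126 -0.28149524  0.03264346] [3.14116738e+00 1.30692302e-03 2.93402951e+00] [-6.6478844   1.29518046  1.39175631] [ 0.10768763  0.94918862 -0.06445517]
```

>>> {"api": "apply_moves", "payload": {"increments": [{"dx": -0.02, "dy": 0, "dz": 0.03, "rx": 0, "ry": 0, "rz": 0}, {"dx": -0.02, "dy": 0, "dz": 0.03, "rx": 0, "ry": 0, "rz": 0}, {"dx": -0.02, "dy": 0, "dz": 0.03, "rx": 0, "ry": 0, "rz": 0}, {"dx": -0.02, "dy": 0, "dz": 0.03, "rx": 0, "ry": 0, "rz": 0}]}}

```text
clock: 18.85
eef_pos: [0.5083, -0.2815, 0.0326]
tool_rot: [3.141, 0.0, 2.934]
contact_force: [-9.0, 1.7, 5.7]
opening: 0.0153
gripper_force: 80.0
```

```bash
python3 - <<'E'
from fit import *
s=ctrl.read_state();print(s["clock"],s["eef_pos"],s["tool_rot"],s["contact_force"],s["opening"])
O=np.array([.540,-.2877]);y=1.3633;by=np.array([-np.sin(y),np.cos(y)])
H=[];Tp=[];To=[];E=[];rows=np.arange(245,330,5)
for i in range(8):
    S=ctrl.get_image("scene")
    for n,l in(("square_heel",H),("square_tip",Tp),("square_toe",To)):
        m=ctrl.mark_of(S,n)
        if m and m[0]["confidence"]>.5:l.append(m[0]["centre"])
    r=ctrl.masks_of(S,"leaf")
    if r:
        m=r[0]["pixels"];E.append([np.where(m[q])[0].max()+1 if m[q].any() else np.nan for q in rows])
for n,l,P in(("heel",H,np.r_[O-.061*by,.03]),("tip",Tp,np.r_[O-.061*by,.2125]),("toe",To,np.r_[O+.054*by,.03])): print(n,np.median(l,0),"pred",px(S,P),len(l),np.std(l,0))
e=np.nanmedian(E,0)
for t in(-.02,0,.02,.04):
    a=sil(S,[jig([*O,y,t,0])[1]],4);d=e-np.array([np.where(a[q*4+2])[0].max()/4 for q in rows]);k=~np.isnan(d)
    print(t,d[k].mean(),np.polyfit(rows[k],d[k],1)[0]*100)
E
```

```text
18.85 [ 0.5083 -0.2815  0.0326] [3.141  0.0004 2.9341] [-9.0495  1.6973  5.6578] 0.01530631846639539
heel [453.85 321.3 ] pred [454.6404 320.4688] 8 [1.2124 1.1715]
tip [462.4  237.85] pred [463.0863 235.6131] 8 [1.0404 1.249 ]
toe [415.4 343.7] pred [415.295  343.8225] 8 [1.1766 1.0428]
-0.02 -0.36764705882352944 2.9656862745098067
0 0.3235294117647059 1.6176470588235312
0.02 0.9852941176470589 0.2450980392156871
0.04 1.661764705882353 -0.919117647058823
```

```bash
python3 -c "
from rig import ctrl
print(ctrl.finish_job())"
```

```text
the job is handed in; nothing more can be done
None
```

The try square is seated in the corner, still gripped at about 80 N and pressing about 9 N toward the leaf and 6 N down. By my measurements the blade is upright to within about 0.01 rad and the leaf is square to within about 0.02 rad. The job was handed in at about 19 s, no verdict was shown, and I viewed 11 pictures, one over the limit of 10.

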